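Reset a tripped fryer by feel

ROBOT

A 7-joint arm with a two-finger parallel gripper is mounted at the origin on the work surface. World frame = base frame: x ahead of the robot, y to its left, z up, the work surface at z = 0. Lengths are in m, angles in degrees, forces in N, time in s.
With the tool pointing down it reaches from about 0.425 to 0.825 m from the base axis. Payload 3.6 kg.
Tool frame: the origin (TCP) lies at the very end of the fingers, on their centre line; the grasp point (between the pads) lies 19 mm behind it; y points along the fingers, z is the direction in which the jaws open and shut, and the axes are right-handed (so a half turn about y gives the same grasp; the last joint's range is limited). The gripper opens to 85 mm and grips with 20 to 120 N. Pads are 22 mm wide; open, the fingers measure 114 mm over their backs; the gripper's body (76 mm by 85 mm) begins 54 mm behind the grasp point. The pads swing forward as they close: fully open they stand 13 mm farther back than shut.
Start: joints at [-76.461, 35.231, -0.722, 81.555, 0.464, 63.22, -2.315], TCP at [0.169, 0.628, 0.209] pointing down, gripper open.
Joint ranges: [-178.69, 178.69], [-17.37, 117.87], [-77.05, 75.6], [15.02, 138.74], [-78.02, 258.01], [0.78, 113.62], [-162.83, 162.83]. Speed limits (degrees/s): [159.86, 159.86, 180, 180, 180, 180, 180].

INTERFACE

Orientations are given as [roll, pitch, yaw] about the fixed x, y, z axes, in that order (R = Rz(yaw) Ry(pitch) Rx(roll)).
In Python, from station import observe, grab_frame, order gives the robot as it stands. The module is installed in compiled form; this text tells all that it offers.
- The arm moves only by the shell command python3 -m creep 'ROWS'. ROWS is JSON, a list of rows, each an object with "fingers": the finger opening in m, from 0 to 0.0854; "travel": the shift along the world's x, y, z in m, a list of three; "spin": the turn about the world's z in rad. A call has 1 to 10 rows; each row is the pose to reach, as a shift and turn from the pose commanded when the call began; what a row does not reach only later rows make up. A row lasts 1/10 s, in which the tool goes at most 50 mm and 8.59 degrees, less where a joint would pass 70% of its speed; a pose out of reach is approached as far as the arm can. A call with a gripper value outside its range is refused whole. The fingers move at their own pace and stop on an object; the grip force is fixed at half the most. Time passes only in rows, so rows that repeat a pose let the fingers close. It gives the time, the measured TCP pose, the force and the opening at its end, in the units of the state.
- observe(): the state, without advancing time (a new reading comes with each control period).
- grab_frame(name): name is "side" or "top"; returns a dict with "color" (480x640x3 uint8, blue, green, red), "fx", "fy", "cx", "cy" (pixels), "extrinsics" (4x4, takes a point from camera to world coordinates). Camera axes: x right, y down, z forward; pixel columns grow to the right and rows downward; lengths in m; the calibration is good to about 2 mm. A picture is of the moment at which its call begins. There is no depth.
- order.hand_in(): hands the job in, once; it reports no verdict.
The state is a dict: "t": time; "qpos": joint angles; "joint_velocities": joint speeds; "joint_efforts": joint torques, N m; "tcp_pos": TCP position; "tcp_rot": TCP orientation; "ft_force": force on the tool from outside, world axes, zero at the start; "ft_torque": the same for the moment, N m; "grip_width": finger opening in m.
Only numpy, scipy, OpenCV 4.12 (cv2) and the standard library are available. Lean on these libraries where they do the work, as an engineer would, in place of code of your own. Each camera call takes 0.05 s, during which the arm holds its last target. There are 200 camera calls.

TASK

The countertop fryer has tripped its over-temperature cut-out. Take the yellow-handled reset rod from the utensil tray, feel with its steel tip along the back of the recess in the fryer's rear until it drops into the hidden slot, and push the reset button behind it fully home. Then draw the rod out, switch the fryer on with the toggle on top of its control box, leave the rod lying flat in the tray, and disturb nothing else.

Things in the scene. Friction and masses are not known exactly. Their poses are not given: they have to be found in the camera images.
- fryer: Stainless countertop fryer, fixed, its back towards the robot. Origin on the counter under the middle of its back face; x points level into the machine, away from the robot; y to the left; z up. Control box at its back: 110 deep (x 0 to 110), 300 wide, flat top at z 280. Beyond it the tank and basket (x 110 to 560, under z 250). A thin lead hangs on the back at y -100, under z 120.
- recess (a point): Middle of the letterbox recess in the fryer's back, on the recess's back wall: fryer (25, 0, 250) mm. The recess opens to the rear and is 130 wide (y -65 to 65), 28 high (z 236 to 264), 25 deep. Its back wall is a black panel 6 thick with one upright slot 13 wide, 20 high, centred at z 250 and anywhere from y -40 to 40: out of sight, to be found by feel.
- reset_button (a joint): Reset button straight behind the slot, 17 wide, 24 high, in m: 0 = tripped (out), its face 22 behind the panel's front; 0.006 = fully home. Pushed along the fryer's x with about 5 N, it stays where it is left. Fully home, the rod's tip is at fryer x 53, 28 past the panel's front.
- mains_switch (a joint): Toggle lever on top of the control box, in rad: 0 = off, leaning to the back (towards the robot), 0.9 = on, leaning to the front. Turns about the fryer's y axis; pivot at fryer (60, 85, 288) mm; stays where it is left; about 1.2 N at the tip moves it.
- switch_tip (a point): Centre of the red ball (15 across) at the tip of the toggle lever, 46 from its pivot; off: at fryer (40, 85, 329) mm. The lever's bezel is 52 x 36 and 6 high.
- rod_center (a point): Reset rod, loose, 95 g, 185 long: yellow handle 100 long, 18 wide, 24 high with flat sides, then a steel shaft 8 in diameter, 85 long with a slightly chamfered tip. This point is half-way along it and half-way up; x runs along the rod to the tip, z up as it lies. The handle spans x -92 to 8, the shaft x 8 to 93 on the handle's middle line; the balance point is near x -9.
- rod_tip (a point): Middle of the end of the rod's steel shaft, 92.5 from rod_center.
- tray: Shallow metal utensil tray, fixed, 265 (x) x 162 (y), rim 20 high, walls and floor 4 thick; origin under its centre. The rod lies in it along its x axis about 28 to its -y side, tip towards its +x.
- brush_center (a point): Blue-handled brush 190 long, loose, in the tray beside the rod (about 50 to the tray's +y side); the point is its middle, 10 up.
- berries_center (a point): Black snack box with red berries, 90 x 75 x 36, loose on a platter; its centre.
- grapes_center (a point): Black snack box with green grapes, 90 x 75 x 36, loose on a platter; its centre.
- croissant_center (a point): Croissant 120 long, loose on the platter; its middle.
- jar_center (a point): Brown spread jar, 80 across, 120 high, loose; its centre.
- cup_center (a point): Red cup, 76 across, 95 high, loose; its centre.
- shaker_center (a point): Metal salt shaker, 48 across, 90 high, loose; its centre.
Things that resemble listed ones, but are neither listed nor needed, are in the scene too. There is more than one size of the part that bears rod_center; the job needs the larger.

How it is judged (in metres and radians):
On the way, in this order (a step that is already met when the one before it is completed fails the run):
1. the reset button is pushed fully home with the rod's tip, through the slot (value of joint reset_button above 0.005 m and x of rod_tip in the frame of fryer above 0.045 m), for 0.1 s.
2. the rod is clear of the recess and the mains switch is on (value of joint mains_switch above 0.75 rad and distance between rod_tip and recess above 0.08 m), for 0.1 s.
At the end, for the whole second after the job is handed in: The reset button is home (over 5 of its 6 mm) and the mains switch is on (over 0.75 rad of 0.9); the rod lies flat and still in the tray: its middle within 100 mm along and 75 mm across of the tray's centre and less than 24 mm above the counter (16 mm when it lies flat) (value of joint reset_button above 0.005 m and value of joint mains_switch above 0.75 rad and x of rod_center in the frame of tray between -0.1 and 0.1 m and y of rod_center in the frame of tray between -0.075 and 0.075 m and z of rod_center in the frame of tray below 0.024 m and linear speed of rod below 0.02 m/s); the robot touches nothing.
It fails at once if another thing (brush, snack box, croissant, jar, cup or shaker) is moved by more than 40 mm (distance of any of brush_center, berries_center, grapes_center, croissant_center, jar_center, cup_center, shaker_center from where it was at the start of the episode above 0.04 m).
It also fails if it takes over 61 s, if anything falls off the work surface, if the arm or the gripper's body presses on something with over 40 N, if the wrist force passes 120 N, or if a joint passes its speed limit or range.

## Working session

There is one attempt and no reset: what is moved stays moved. The work goes in short steps, Python scripts to look and compute and a shell command to move; the robot and the scene stay as the last step left them, time stands still between calls to the robot, and variables do not carry over. Pictures are saved under pics/ and viewed, about 8 in all and at most 12, crops included, and the job is handed in when it is done.

```bash
mkdir -p pics; python3 - <<'E'
from station import observe, grab_frame
import cv2,numpy as np
print(observe())
for n in("side","top"):
    f=grab_frame(n); cv2.imwrite(f"pics/{n}0.png",f["color"]); print(n,f["fx"],f["fy"],f["cx"],f["cy"],np.array(f["extrinsics"]).round(4).tolist())
E
```

```text
{'t': 0.0, 'qpos': array([-76.46141098,  35.29085815,  -0.72526261,  81.64109781,
         0.4654948 ,  63.21658073,  -2.31383887]), 'joint_velocities': array([-0.01332148,  0.05558173,  0.02339675, -0.01237384,  0.02202477,
        0.03084633,  0.02885716]), 'joint_efforts': array([ 1.38492560e-04, -4.69220996e+01,  2.59277439e-01, -1.71035331e+01,
        9.95443028e-03,  9.52868635e-03,  1.10974901e-05]), 'tcp_pos': array([0.16862217, 0.62691178, 0.20752114]), 'tcp_rot': array([-9.01456358e+01, -1.90414270e-03, -1.50496089e+01]), 'ft_force': array([-0.15089391, -0.42733268,  0.4086501 ]), 'ft_torque': array([-0.01593691,  0.03962474,  0.03608759]), 'grip_width': 0.08530993119957295}
side 546.9921753420014 546.9921753420014 321.8055270396069 231.74246244882883 [[0.7305, -0.412, 0.5447, -0.2054], [-0.6826, -0.467, 0.5621, -0.7752], [0.0228, -0.7824, -0.6224, 0.9984], [0.0, 0.0, 0.0, 1.0]]
top 520.1427502544079 520.1427502544079 323.2078775095881 242.88458263016767 [[0.0153, -0.9954, 0.0947, 0.3859], [-0.9997, -0.0168, -0.0154, -0.0617], [0.0169, -0.0944, -0.9954, 1.5823], [0.0, 0.0, 0.0, 1.0]]
```

View pics/top0.png

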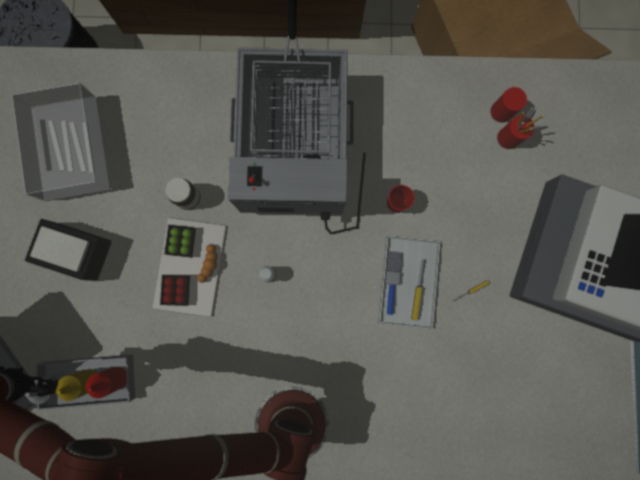

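View pics/side0.png

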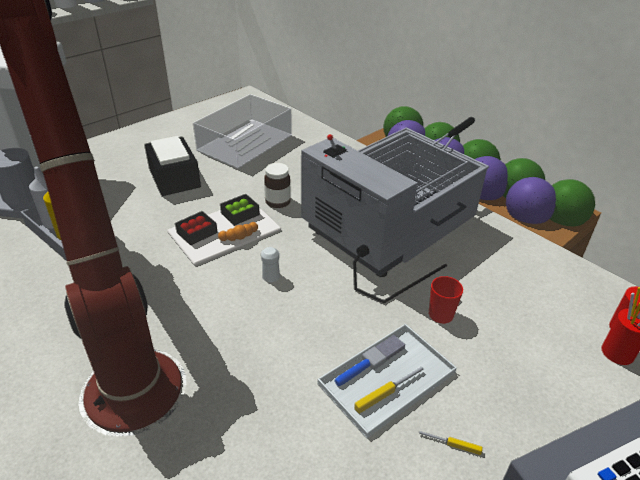

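The larger rod is the yellow-handled one in the tray, top (420,290). The lookalike is a small yellow tool on the counter at top (472,290). I choose the one in the tray and check it with a crop.

```bash
python3 - <<'E'
import cv2,numpy as np
t=cv2.imread("pics/top0.png");s=cv2.imread("pics/side0.png")
def crop(im,x0,y0,w,h,k):
    c=cv2.resize(im[y0:y0+h,x0:x0+w],None,fx=k,fy=k,interpolation=cv2.INTER_CUBIC)
    c=cv2.convertScaleAbs(c,alpha=1.5)
    for x in range(-x0%10,w,10): 
        cv2.line(c,(x*k,0),(x*k,6),(0,255,255),1)
        if (x+x0)%20==0: cv2.putText(c,str(x+x0),(x*k,16),0,.4,(0,255,255),1)
    for y in range(-y0%10,h,10):
        cv2.line(c,(0,y*k),(6,y*k),(0,255,255),1); cv2.putText(c,str(y+y0),(8,y*k+4),0,.4,(0,255,255),1)
    return c
cv2.imwrite("pics/c1.png",crop(t,375,230,125,100,6))
a=crop(t,222,145,132,72,6); b=crop(s,295,125,130,50,6)
cv2.imwrite("pics/c2.png",cv2.resize(a,(792,432)));cv2.imwrite("pics/c3.png",crop(s,295,125,130,95,6))
E
```

```text
(no output)
```

View pics/c1.png

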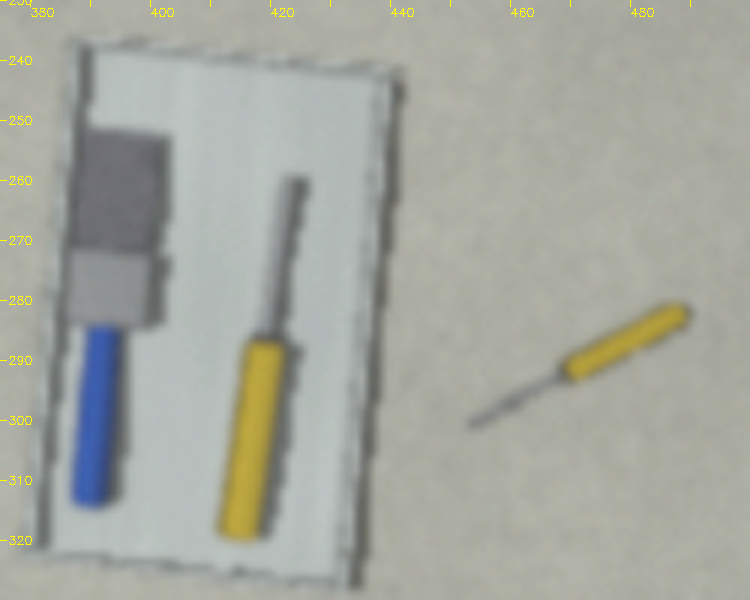

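View pics/c2.png

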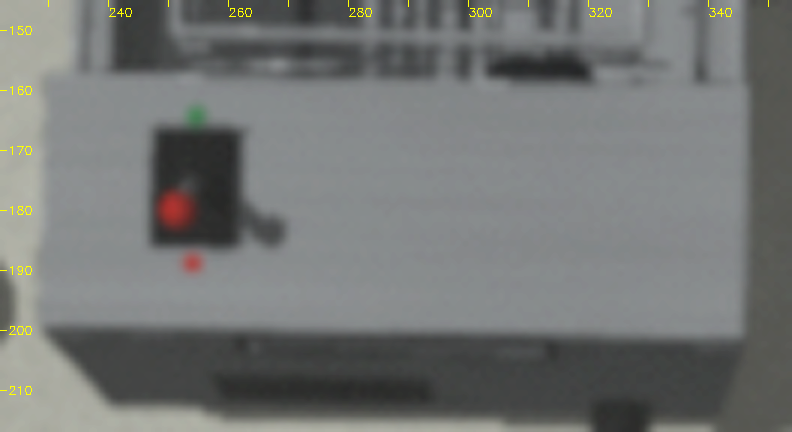

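View pics/c3.png

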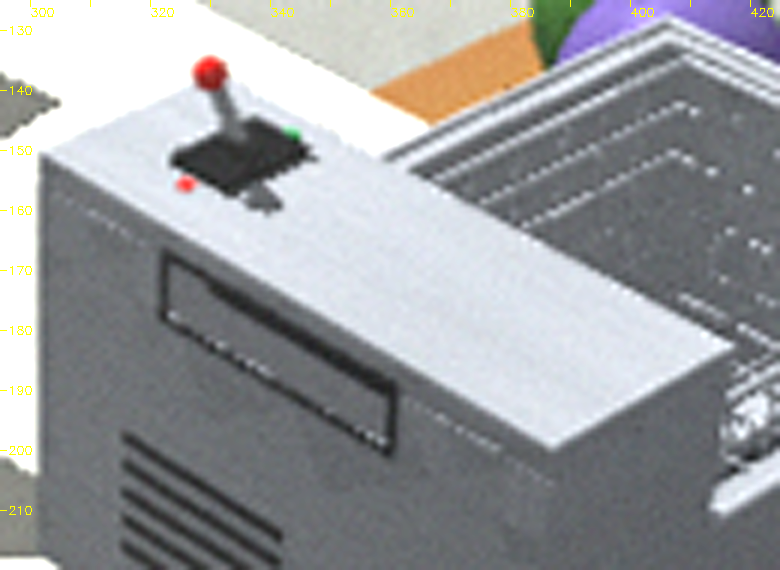

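The crop confirms the larger rod in the tray: handle (415,320) to (419,287), tip (424.7,259.7). The fryer's top corners, toggle ball (251,180) and recess corners are all clear. Now I'll fit the poses.

```bash
cat > h.py <<'E'
import numpy as np
from scipy.optimize import least_squares
C={"side":(546.992,321.81,231.74,np.array([[0.7305,-0.412,0.5447,-0.2054],[-0.6826,-0.467,0.5621,-0.7752],[0.0228,-0.7824,-0.6224,0.9984]])),
"top":(520.143,323.21,242.885,np.array([[0.0153,-0.9954,0.0947,0.3859],[-0.9997,-0.0168,-0.0154,-0.0617],[0.0169,-0.0944,-0.9954,1.5823]]))}
def proj(n,P):
    f,cx,cy,E=C[n]; c=(np.asarray(P)-E[:,3])@E[:,:3]; return np.stack([f*c[...,0]/c[...,2]+cx,f*c[...,1]/c[...,2]+cy],-1)
def ray(n,u,v,z):
    f,cx,cy,E=C[n]; d=E[:,:3]@[(u-cx)/f,(v-cy)/f,1]; return E[:,3]+d*(z-E[2,3])/d[2]
def tri(*obs):
    r=least_squares(lambda p:np.concatenate([proj(n,p)-[u,v] for n,u,v in obs]),[.5,0,.2]); return r.x,r.fun
def place(p,L):
    c,s=np.cos(p[2]),np.sin(p[2]); L=np.asarray(L,float); return np.stack([p[0]+c*L[...,0]-s*L[...,1],p[1]+s*L[...,0]+c*L[...,1],L[...,2]],-1)
def fit(obs,x0):
    r=least_squares(lambda p:np.concatenate([proj(n,place(p,L))-[u,v] for n,u,v,L in obs]),x0,loss="soft_l1"); return r.x,r.fun.reshape(-1,2)
E
python3 - <<'E'
from h import *
np.set_printoptions(precision=4,suppress=True)
F=[("top",229.5,157.5,(.11,.15,.28)),("top",346.7,159.2,(.11,-.15,.28)),("top",345.3,201.3,(0,-.15,.28)),("top",229,199.7,(0,.15,.28)),("top",251.3,180,(.04,.085,.329)),
("side",301.7,150.5,(0,.15,.28)),("side",387,200,(0,-.15,.28)),("side",417.2,183,(.11,-.15,.28)),("side",330,137.2,(.04,.085,.329)),
("side",322.2,166.7,(0,.065,.264)),("side",361.2,188.8,(0,-.065,.264)),("side",322.2,178,(0,.065,.236)),("side",360.3,200.8,(0,-.065,.236))]
p,r=fit(F,[.5,0,0]); print("fryer",p,np.degrees(p[2]),r.tolist())
print("recess",place(p,(.025,0,.25)),"ball",place(p,(.04,.085,.329)),tri(("top",251.3,180),("side",330,137.2)))
for nm,u,v,z in [("hend",415,319.7,.028),("hfront",419.2,287,.028),("tip",424.7,259.7,.018)]: print(nm,ray("top",u,v,z))
k=lambda x,y:(x/6+375,y/6+230)
T=[("top",*k(80,40),(.1325,.081,.02)),("top",*k(398,72),(.1325,-.081,.02)),("top",*k(355,585),(-.1325,-.081,.02)),("top",*k(42,548),(-.1325,.081,.02))]
print("tray",fit(T,[.4,-.3,0]))
E
```

```text
fryer [0.6158 0.0102 0.0022] 0.12493711998643217 [[-0.06481963071661312, -0.5246106013547092], [0.38289310850075253, -0.20537572321774178], [1.4023343753168547, 0.20210048050842033], [-0.8786248496963367, -0.08174301388703498], [0.6849057122152544, 0.3175696223978548], [-1.15352445171834, -0.7951214466418435], [0.3780080485119015, -0.22206503123265975], [0.6130693047354612, -0.7022754794774926], [-0.41389256717542366, 0.041585595086758076], [0.6340591884847981, 1.3967856960376537], [-1.1539970302927145, 1.0642296947135037], [0.37184317115014665, -0.5502196969583224], [-1.019368470485574, -1.3546744962239075]]
recess [0.6408 0.0103 0.25  ] ball [0.6557 0.0953 0.329 ] (array([0.6572, 0.0966, 0.328 ]), array([ 0.2208, -0.2353, -0.3318,  0.016 ]))
hend [ 0.3093 -0.3618  0.028 ]
hfront [ 0.4063 -0.3745  0.028 ]
tip [ 0.4889 -0.3934  0.018 ]
tray (array([ 0.4224, -0.3527, -0.0825]), array([[ 0.0612, -1.4436],
       [ 0.2005, -1.4894],
       [ 0.6213,  1.0099],
       [-1.2257,  1.8719]]))
```

```bash
python3 -m creep '[{"fingers":0.045,"travel":[0.261,-0.338,0.05],"spin":0.11},{"fingers":0.045,"travel":[0.261,-0.338,0.05],"spin":0.11},{"fingers":0.045,"travel":[0.261,-0.338,0.05],"spin":0.11},{"fingers":0.045,"travel":[0.261,-0.338,0.05],"spin":0.11},{"fingers":0.045,"travel":[0.261,-0.338,0.05],"spin":0.11},{"fingers":0.045,"travel":[0.261,-0.338,0.05],"spin":0.11},{"fingers":0.045,"travel":[0.261,-0.338,0.05],"spin":0.11},{"fingers":0.045,"travel":[0.261,-0.338,0.05],"spin":0.11},{"fingers":0.045,"travel":[0.261,-0.338,0.05],"spin":0.11},{"fingers":0.045,"travel":[0.261,-0.338,0.05],"spin":0.11}]'
```

```text
t: 1.1
tcp_pos: [0.4337, 0.2838, 0.259]
tcp_rot: [-90.1, -0.2, -9.4]
ft_force: [-0.8, 0.7, -0.5]
grip_width: 0.045
```

```bash
python3 -m creep '[{"fingers":0.045,"travel":[0.01,-0.46,0],"spin":0},{"fingers":0.045,"travel":[0.01,-0.46,0],"spin":0},{"fingers":0.045,"travel":[0.01,-0.46,0],"spin":0},{"fingers":0.045,"travel":[0.01,-0.46,0],"spin":0},{"fingers":0.045,"travel":[0.01,-0.46,0],"spin":0},{"fingers":0.045,"travel":[0.01,-0.46,0],"spin":0},{"fingers":0.045,"travel":[0.01,-0.46,0],"spin":0},{"fingers":0.045,"travel":[0.01,-0.46,0],"spin":0},{"fingers":0.045,"travel":[0.01,-0.46,0],"spin":0},{"fingers":0.045,"travel":[0.01,-0.46,0],"spin":0}]' && python3 -m creep '[{"fingers":0.045,"travel":[-0.061,-0.202,-0.16],"spin":0},{"fingers":0.045,"travel":[-0.061,-0.202,-0.16],"spin":0},{"fingers":0.045,"travel":[-0.061,-0.202,-0.16],"spin":0},{"fingers":0.045,"travel":[-0.061,-0.202,-0.16],"spin":0},{"fingers":0.045,"travel":[-0.061,-0.202,-0.16],"spin":0},{"fingers":0.045,"travel":[-0.061,-0.202,-0.16],"spin":0},{"fingers":0.045,"travel":[-0.061,-0.202,-0.16],"spin":0},{"fingers":0.045,"travel":[-0.061,-0.202,-0.16],"spin":0}]'
python3 - <<'E'
from station import grab_frame,observe
import cv2
f=grab_frame("side")["color"]; cv2.imwrite("pics/s1.png",cv2.resize(f[230:440,290:490],None,fx=2.8,fy=2.8,interpolation=2))
f=grab_frame("top")["color"]; cv2.imwrite("pics/t1.png",f); print(observe()["qpos"].round(0))
E
```

```text
t: 2.1
tcp_pos: [0.4387, -0.1765, 0.2586]
tcp_rot: [-90.2, -0.0, -9.3]
ft_force: [0.1, 0.1, -0.4]
grip_width: 0.045
t: 2.9
tcp_pos: [0.3803, -0.3704, 0.0989]
tcp_rot: [-89.9, -0.0, -8.6]
ft_force: [-0.3, 0.8, 0.3]
grip_width: 0.0449
[ 34.  33.  12. 109. -11.  39. 134.]
```

View pics/s1.png

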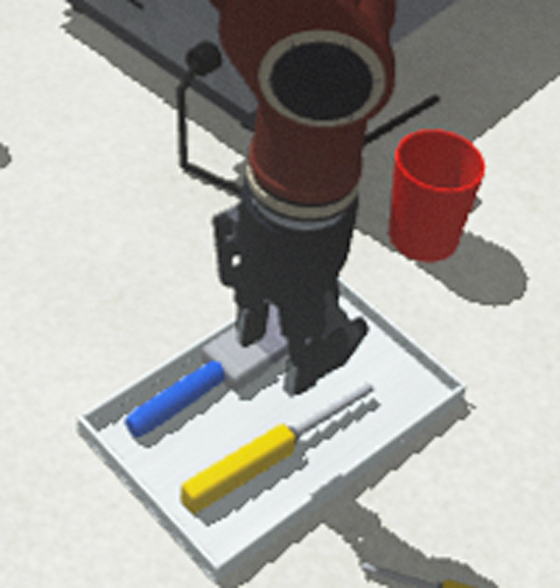

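```bash
python3 - <<'E'
from h import *
np.set_printoptions(precision=4,suppress=True)
print(ray("side",290+372/2.8,230+389/2.8,.016),ray("side",290+285/2.8,230+430/2.8,.026), ray("side",290+190/2.8,230+498/2.8,.022))
print((proj("side",[.380,-.371,.099])-[290,230])*2.8,(proj("side",place([.398,-.3745,-.157],[(-.0925,0,.028),(.0075,0,.028),(.0925,0,.016)]))-[290,230])*2.8)
E
```

```text
[ 0.4898 -0.3906  0.016 ] [ 0.4034 -0.3741  0.026 ] [ 0.3094 -0.3649  0.022 ]
[270.806  384.0002] [[183.094  491.1368]
 [288.6862 428.249 ]
 [370.1095 388.1068]]
```

Both views agree on the rod: centre about (0.399,-0.377), yaw about -9°. The fingers are centred over the handle. Now I'll descend, close and lift a little.

```bash
python3 -m creep '[{"fingers":0.045,"travel":[0,-0.002,-0.04],"spin":0},{"fingers":0.045,"travel":[0,-0.002,-0.07],"spin":0},{"fingers":0.045,"travel":[0,-0.002,-0.085],"spin":0},{"fingers":0.045,"travel":[0,-0.002,-0.091],"spin":0},{"fingers":0.045,"travel":[0,-0.002,-0.091],"spin":0}]' && python3 -m creep '[{"fingers":0.0,"travel":[0,0,0],"spin":0},{"fingers":0.0,"travel":[0,0,0],"spin":0},{"fingers":0.0,"travel":[0,0,0],"spin":0},{"fingers":0.0,"travel":[0,0,0],"spin":0},{"fingers":0.0,"travel":[0,0,0],"spin":0}]' && python3 -m creep '[{"fingers":0.0,"travel":[0,0,0.02],"spin":0},{"fingers":0.0,"travel":[0,0,0.05],"spin":0},{"fingers":0.0,"travel":[0,0,0.1],"spin":0},{"fingers":0.0,"travel":[0,0,0.15],"spin":0},{"fingers":0.0,"travel":[0,0,0.2],"spin":0},{"fingers":0.0,"travel":[0,0,0.233],"spin":0},{"fingers":0.0,"travel":[0,0,0.233],"spin":0}]'
```

```text
t: 3.5
tcp_pos: [0.3799, -0.3733, 0.008]
tcp_rot: [-90.0, -0.0, -8.6]
ft_force: [0.5, -0.0, 0.5]
grip_width: 0.0452
t: 4.0
tcp_pos: [0.3789, -0.3745, 0.008]
tcp_rot: [-90.0, -0.0, -8.8]
ft_force: [-0.6, 0.1, -0.7]
grip_width: 0.0002
t: 4.7
tcp_pos: [0.3809, -0.377, 0.2463]
tcp_rot: [-90.4, -0.6, -8.8]
ft_force: [0.1, 0.8, 0.3]
grip_width: 0.0001
```

The fingers closed to 0, so the grasp missed. Look again.

```bash
python3 - <<'E'
from station import grab_frame,observe
import cv2,numpy as np
a=grab_frame("side")["color"]; b=grab_frame("top")["color"]
cv2.imwrite("pics/g.png",np.hstack([cv2.resize(a[190:440,290:490],(480,600),interpolation=2),cv2.resize(b[210:370,360:445],(319,600),interpolation=2)]))
o=observe();print(o["tcp_pos"],o["grip_width"])
E
```

```text
[ 0.37875851 -0.37426236  0.24118904] -0.0004442405794131053
```

View pics/g.png

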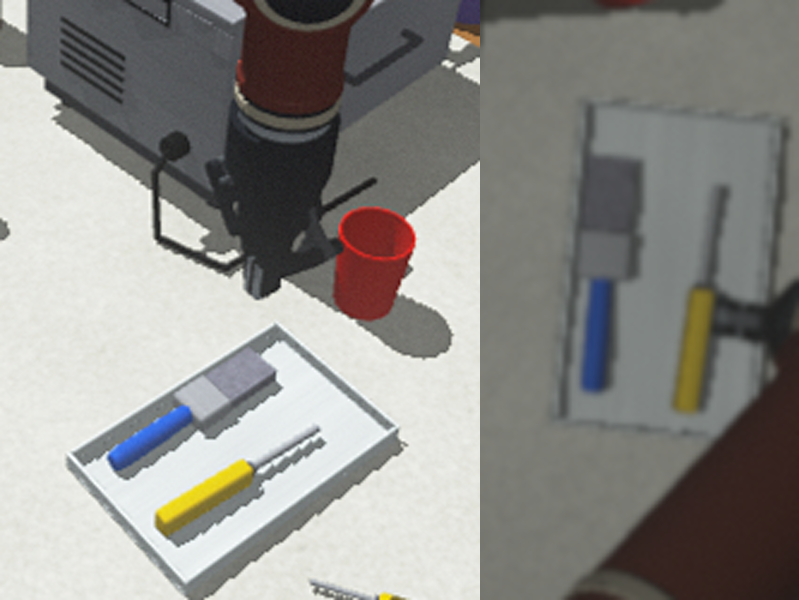

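```bash
python3 - <<'E'
from h import *
from station import observe
np.set_printoptions(precision=4,suppress=True)
print("tri closed tip",tri(("side",399.2,311.8),("top",424,294)))
P=[.3788,-.3743,.2412]; print(proj("side",P),proj("top",P), proj("side",[.38,-.371,.099]),proj("top",[.38,-.371,.099]))
import cv2
t=cv2.imread("pics/t1.png"); s=cv2.imread("pics/s1.png")
cv2.imwrite("pics/t1c.png",cv2.resize(t[225:335,370:470],None,fx=5,fy=5,interpolation=2))
print(observe()["qpos"])
E
```

```text
tri closed tip (array([ 0.3975, -0.3572,  0.2364]), array([-4.7677,  0.3929,  4.7145, -4.5432]))
[395.0266 320.4165] [435.7525 296.846 ] [386.7164 367.1429] [422.9926 295.9618]
[ 31.6796  23.293   15.4631  98.7494  -7.0977  58.8432 130.8592]
```

View pics/t1c.png

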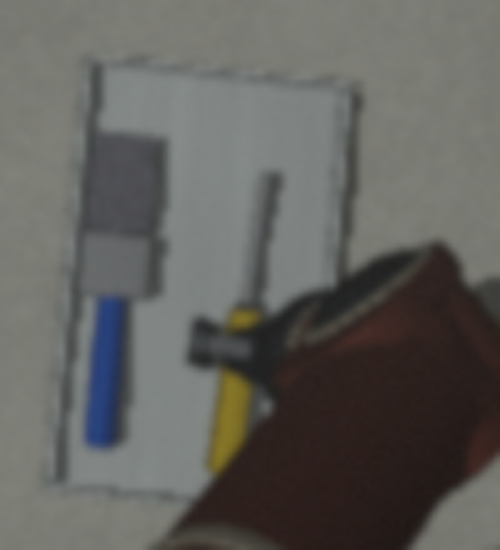

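The rod hasn't moved. In the side view the fingertips show about 15-20 mm above the reported TCP, so they probably closed above the handle. I'll go down again and take a close side view before closing.

```bash
python3 -m creep '[{"fingers":0.045,"travel":[0,-0.002,-0.05],"spin":0},{"fingers":0.045,"travel":[0,-0.002,-0.1],"spin":0},{"fingers":0.045,"travel":[0,-0.002,-0.15],"spin":0},{"fingers":0.045,"travel":[0,-0.002,-0.2],"spin":0},{"fingers":0.045,"travel":[0,-0.002,-0.225],"spin":0},{"fingers":0.045,"travel":[0,-0.002,-0.233],"spin":0},{"fingers":0.045,"travel":[0,-0.002,-0.233],"spin":0}]'
python3 - <<'E'
from station import grab_frame,observe
from h import proj
import cv2
a=grab_frame("side")["color"]; o=observe(); p=proj("side",o["tcp_pos"]); print(o["tcp_pos"],o["ft_force"],p)
k=5;c=cv2.resize(a[320:430,330:470],None,fx=k,fy=k,interpolation=2)
cv2.drawMarker(c,(int((p[0]-330)*k),int((p[1]-320)*k)),(255,0,255),0,20); cv2.imwrite("pics/s2.png",c)
E
```

```text
t: 5.5
tcp_pos: [0.3775, -0.3752, 0.0059]
tcp_rot: [-89.9, 0.2, -8.8]
ft_force: [-0.3, -0.0, 0.0]
grip_width: 0.0448
[ 0.37850963 -0.37630153  0.00745213] [-0.0879174  -1.08610235  0.8468313 ] [383.94690812 396.19086823]
```

View pics/s2.png

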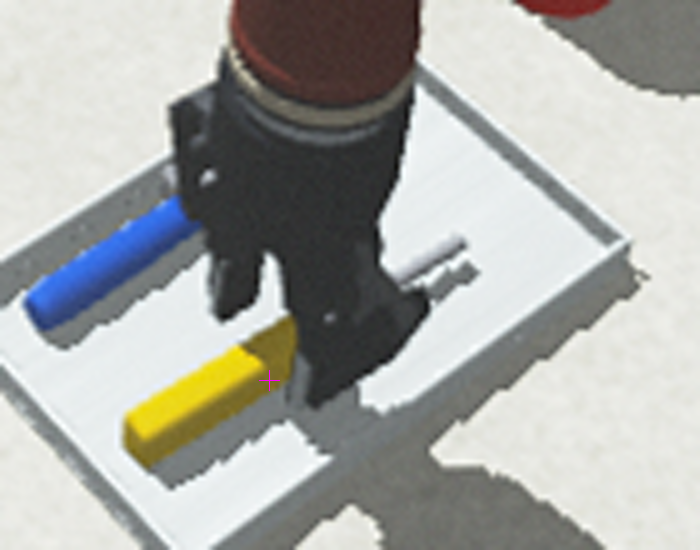

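```bash
python3 -m creep '[{"fingers":0.045,"travel":[0,0,-0.003],"spin":0},{"fingers":0.045,"travel":[0,0,-0.006],"spin":0},{"fingers":0.045,"travel":[0,0,-0.006],"spin":0}]' && python3 -m creep '[{"fingers":0.045,"travel":[0,0,-0.003],"spin":0},{"fingers":0.045,"travel":[0,0,-0.003],"spin":0}]'&& python3 -m creep '[{"fingers":0.045,"travel":[0,0,-0.003],"spin":0},{"fingers":0.045,"travel":[0,0,-0.003],"spin":0}]'
```

```text
t: 5.85
tcp_pos: [0.3792, -0.3766, 0.0024]
tcp_rot: [-90.0, -0.1, -8.7]
ft_force: [-0.5, 0.1, -0.9]
grip_width: 0.0451
t: 6.05
tcp_pos: [0.3788, -0.3763, -0.0012]
tcp_rot: [-90.0, -0.0, -8.7]
ft_force: [0.0, 0.3, 0.6]
grip_width: 0.0448
t: 6.25
tcp_pos: [0.3787, -0.3761, -0.0046]
tcp_rot: [-90.0, 0.0, -8.7]
ft_force: [0.7, -0.1, 0.6]
grip_width: 0.0453
```

Reported TCP is already below the tray floor with no contact, so the reported height is off. I'll continue by feel.

```bash
python3 -m creep '[{"fingers":0.045,"travel":[0,0,-0.003],"spin":0},{"fingers":0.045,"travel":[0,0,-0.003],"spin":0}]' && python3 -m creep '[{"fingers":0.045,"travel":[0,0,-0.003],"spin":0},{"fingers":0.045,"travel":[0,0,-0.003],"spin":0}]' && python3 -m creep '[{"fingers":0,"travel":[0,0,0],"spin":0},{"fingers":0,"travel":[0,0,0],"spin":0},{"fingers":0,"travel":[0,0,0],"spin":0},{"fingers":0,"travel":[0,0,0],"spin":0}]'
```

```text
t: 6.45
tcp_pos: [0.3786, -0.3761, -0.0077]
tcp_rot: [-90.0, 0.0, -8.8]
ft_force: [-0.1, 0.9, -0.1]
grip_width: 0.0449
t: 6.65
tcp_pos: [0.3786, -0.3761, -0.0107]
tcp_rot: [-90.0, 0.0, -8.8]
ft_force: [-0.3, -0.2, 0.3]
grip_width: 0.045
t: 7.05
tcp_pos: [0.3789, -0.3763, -0.0101]
tcp_rot: [-90.0, -0.0, -8.7]
ft_force: [0.1, 1.3, 3.1]
grip_width: 0.0162
```

```bash
python3 -m creep '[{"fingers":0.035,"travel":[0,0,0],"spin":0},{"fingers":0.035,"travel":[0,0,0],"spin":0},{"fingers":0.035,"travel":[0,0,-0.003],"spin":0},{"fingers":0.035,"travel":[0,0,-0.005],"spin":0},{"fingers":0.035,"travel":[0,0,-0.005],"spin":0}]' && python3 -m creep '[{"fingers":0,"travel":[0,0,0],"spin":0},{"fingers":0,"travel":[0,0,0],"spin":0},{"fingers":0,"travel":[0,0,0],"spin":0},{"fingers":0,"travel":[0,0,0],"spin":0}]'
```

```text
t: 7.55
tcp_pos: [0.3786, -0.3761, -0.0158]
tcp_rot: [-90.0, 0.0, -8.8]
ft_force: [-0.6, -0.4, -0.3]
grip_width: 0.0346
t: 7.95
tcp_pos: [0.3788, -0.3764, -0.0152]
tcp_rot: [-90.0, -0.0, -8.8]
ft_force: [0.4, -0.3, 0.3]
grip_width: 0.0162
```

```bash
python3 -m creep '[{"fingers":0.03,"travel":[0,0,0],"spin":0},{"fingers":0.03,"travel":[0,0,0],"spin":0},{"fingers":0.03,"travel":[0,0,-0.003],"spin":0},{"fingers":0.03,"travel":[0,0,-0.003],"spin":0}]' && python3 -m creep '[{"fingers":0,"travel":[0,0,0],"spin":0},{"fingers":0,"travel":[0,0,0],"spin":0},{"fingers":0,"travel":[0,0,0],"spin":0},{"fingers":0,"travel":[0,0,0],"spin":0}]' &&  python3 -m creep '[{"fingers":0,"travel":[0,0,0.01],"spin":0},{"fingers":0,"travel":[0,0,0.03],"spin":0},{"fingers":0,"travel":[0,0,0.06],"spin":0},{"fingers":0,"travel":[0,0,0.1],"spin":0},{"fingers":0,"travel":[0,0,0.15],"spin":0},{"fingers":0,"travel":[0,0,0.2],"spin":0},{"fingers":0,"travel":[0,0,0.238],"spin":0},{"fingers":0,"travel":[0,0,0.238],"spin":0}]'
```

```text
t: 8.35
tcp_pos: [0.3787, -0.3761, -0.0187]
tcp_rot: [-90.0, 0.0, -8.7]
ft_force: [0.2, 0.8, -0.8]
grip_width: 0.0299
t: 8.75
tcp_pos: [0.3789, -0.3766, -0.018]
tcp_rot: [-90.0, -0.0, -8.8]
ft_force: [-0.4, -0.6, 3.5]
grip_width: 0.0167
t: 9.55
tcp_pos: [0.3811, -0.379, 0.2259]
tcp_rot: [-90.4, -0.6, -8.8]
ft_force: [0.2, 0.2, -1.4]
grip_width: 0.0171
```

```bash
python3 -m creep '[{"fingers":0,"travel":[0.086,0.386,-0.004],"spin":0.155},{"fingers":0,"travel":[0.086,0.386,-0.004],"spin":0.155},{"fingers":0,"travel":[0.086,0.386,-0.004],"spin":0.155},{"fingers":0,"travel":[0.086,0.386,-0.004],"spin":0.155},{"fingers":0,"travel":[0.086,0.386,-0.004],"spin":0.155},{"fingers":0,"travel":[0.086,0.386,-0.004],"spin":0.155},{"fingers":0,"travel":[0.086,0.386,-0.004],"spin":0.155},{"fingers":0,"travel":[0.086,0.386,-0.004],"spin":0.155},{"fingers":0,"travel":[0.086,0.386,-0.004],"spin":0.155},{"fingers":0,"travel":[0.086,0.386,-0.004],"spin":0.155}]'
python3 - <<'E'
from station import grab_frame,observe
from h import proj
import cv2,numpy as np
o=observe();print(o["tcp_pos"],o["tcp_rot"],o["ft_force"],o["grip_width"])
T=o["tcp_pos"]+[.111,0,.034]
out=[]
for n,x0,y0,w,h in(("side",270,130,130,120),("top",270,170,130,120)):
    a=grab_frame(n)["color"];cv2.imwrite(f"pics/full_{n}2.png",a);p=proj(n,T);print(n,p)
    out.append(cv2.resize(cv2.convertScaleAbs(a[y0:y0+h,x0:x0+w],alpha=1.3),(400,369),interpolation=2))
    cv2.drawMarker(out[-1],(int((p[0]-x0)*400/130),int((p[1]-y0)*400/130)),(255,0,255),0,10)
cv2.imwrite("pics/h.png",np.hstack(out))
E
```

```text
t: 10.55
tcp_pos: [0.4638, 0.0108, 0.2148]
tcp_rot: [-90.0, 0.2, 0.3]
ft_force: [-0.4, -0.6, -1.2]
grip_width: 0.0167
[0.46379049 0.0108157  0.21481127] [-90.02126389   0.15365161   0.33765312] [-0.38284526 -0.61284986 -1.20598429] 0.01673745162262678
side [328.49870407 189.88296708]
top [287.55417533 218.36684219]
```

View pics/h.png

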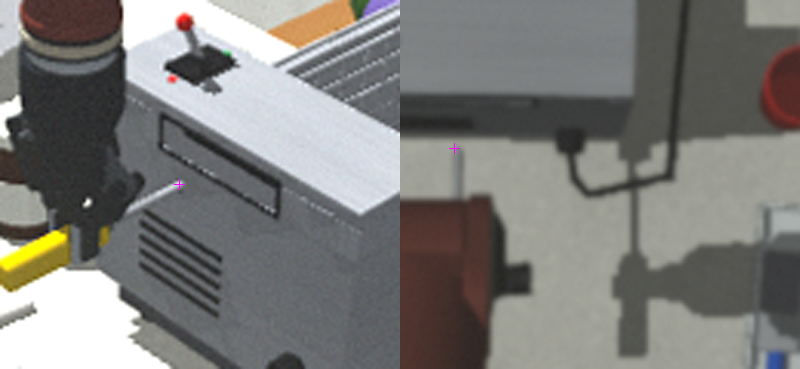

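The measured tip (side crop (180,184)) falls on the predicted point, about (0.575,0.01,0.25), level and facing the recess. Next I enter the recess at its right end and feel for the panel.

```bash
python3 -m creep '[{"fingers":0,"travel":[0,-0.047,0],"spin":0},{"fingers":0,"travel":[0,-0.047,0],"spin":0},{"fingers":0,"travel":[0.02,-0.047,0],"spin":0},{"fingers":0,"travel":[0.04,-0.047,0],"spin":0},{"fingers":0,"travel":[0.056,-0.047,0],"spin":0},{"fingers":0,"travel":[0.056,-0.047,0],"spin":0},{"fingers":0,"travel":[0.056,-0.047,0],"spin":0}]' 
for i in 1; do python3 -m creep '[{"fingers":0,"travel":[0.003,0,0],"spin":0},{"fingers":0,"travel":[0.003,0,0],"spin":0}]'; python3 -m creep '[{"fingers":0,"travel":[0.003,0,0],"spin":0},{"fingers":0,"travel":[0.003,0,0],"spin":0}]';python3 -m creep '[{"fingers":0,"travel":[0.003,0,0],"spin":0},{"fingers":0,"travel":[0.003,0,0],"spin":0}]'; done | grep -E "pos|force"
```

```text
t: 11.35
tcp_pos: [0.5196, -0.0391, 0.2153]
tcp_rot: [-90.0, 0.1, -0.1]
ft_force: [-0.1, 0.2, -1.6]
grip_width: 0.0165
tcp_pos: [0.5234, -0.0378, 0.2158]
ft_force: [0.4, 0.2, -1.4]
tcp_pos: [0.527, -0.0373, 0.2158]
ft_force: [-0.2, 0.2, -0.9]
tcp_pos: [0.5292, -0.0372, 0.2154]
ft_force: [-1.8, 0.4, -1.7]
```

```bash
(python3 -m creep '[{"fingers":0,"travel":[0.001,0,0],"spin":0},{"fingers":0,"travel":[0.001,0,0],"spin":0}]'; python3 -m creep '[{"fingers":0,"travel":[0.001,0,0],"spin":0},{"fingers":0,"travel":[0.001,0,0],"spin":0}]') | grep -E "pos|force"
```

```text
tcp_pos: [0.5292, -0.0373, 0.2153]
ft_force: [-5.2, 0.8, 0.0]
tcp_pos: [0.5292, -0.0373, 0.2152]
ft_force: [-8.0, -0.1, 1.4]
```

```bash
(python3 -m creep '[{"fingers":0,"travel":[0,0.0015,0],"spin":0},{"fingers":0,"travel":[0,0.003,0],"spin":0}]'
python3 -m creep '[{"fingers":0,"travel":[0,0.0015,0],"spin":0},{"fingers":0,"travel":[0,0.003,0],"spin":0}]'
python3 -m creep '[{"fingers":0,"travel":[0,0.0015,0],"spin":0},{"fingers":0,"travel":[0,0.003,0],"spin":0}]'
python3 -m creep '[{"fingers":0,"travel":[0,0.0015,0],"spin":0},{"fingers":0,"travel":[0,0.003,0],"spin":0}]'
python3 -m creep '[{"fingers":0,"travel":[0,0.0015,0],"spin":0},{"fingers":0,"travel":[0,0.003,0],"spin":0}]'
python3 -m creep '[{"fingers":0,"travel":[0,0.0015,0],"spin":0},{"fingers":0,"travel":[0,0.003,0],"spin":0}]'
python3 -m creep '[{"fingers":0,"travel":[0,0.0015,0],"spin":0},{"fingers":0,"travel":[0,0.003,0],"spin":0}]'
python3 -m creep '[{"fingers":0,"travel":[0,0.0015,0],"spin":0},{"fingers":0,"travel":[0,0.003,0],"spin":0}]'
python3 -m creep '[{"fingers":0,"travel":[0,0.0015,0],"spin":0},{"fingers":0,"travel":[0,0.003,0],"spin":0}]') | grep -E "pos|force"
```

```text
tcp_pos: [0.5292, -0.0362, 0.2153]
ft_force: [-6.7, -3.3, 0.8]
tcp_pos: [0.5292, -0.0346, 0.2152]
ft_force: [-5.6, -3.7, 0.2]
tcp_pos: [0.5292, -0.0315, 0.2149]
ft_force: [-6.1, -3.6, -0.6]
tcp_pos: [0.5292, -0.0283, 0.2148]
ft_force: [-6.0, -3.4, -0.5]
tcp_pos: [0.5292, -0.0253, 0.2148]
ft_force: [-4.8, -3.9, -0.4]
tcp_pos: [0.5292, -0.0223, 0.2148]
ft_force: [-4.6, -3.7, -0.5]
tcp_pos: [0.5292, -0.0192, 0.2148]
ft_force: [-5.1, -3.6, -0.3]
tcp_pos: [0.5292, -0.0162, 0.2148]
ft_force: [-5.8, -4.0, -1.6]
tcp_pos: [0.5292, -0.0132, 0.2148]
ft_force: [-4.8, -3.1, -1.0]
```

```bash
(python3 -m creep '[{"fingers":0,"travel":[0,0.0015,0],"spin":0},{"fingers":0,"travel":[0,0.003,0],"spin":0}]'
python3 -m creep '[{"fingers":0,"travel":[0,0.0015,0],"spin":0},{"fingers":0,"travel":[0,0.003,0],"spin":0}]'
python3 -m creep '[{"fingers":0,"travel":[0,0.0015,0],"spin":0},{"fingers":0,"travel":[0,0.003,0],"spin":0}]'
python3 -m creep '[{"fingers":0,"travel":[0,0.0015,0],"spin":0},{"fingers":0,"travel":[0,0.003,0],"spin":0}]') | grep -E "pos|force"
```

```text
tcp_pos: [0.5301, -0.0096, 0.2149]
ft_force: [-0.8, 0.3, -2.4]
tcp_pos: [0.5333, -0.0038, 0.2161]
ft_force: [0.7, -0.1, -0.4]
tcp_pos: [0.5332, -0.0027, 0.2162]
ft_force: [0.7, -4.1, -1.8]
tcp_pos: [0.5331, -0.0016, 0.2162]
ft_force: [2.6, -7.4, -0.8]
```

It dropped into the slot between TCP y -0.0096 and -0.004. I'll relieve the sideways load and push in.

```bash
(python3 -m creep '[{"fingers":0,"travel":[0,-0.004,0],"spin":0},{"fingers":0,"travel":[0,-0.007,0],"spin":0},{"fingers":0,"travel":[0,-0.007,0],"spin":0}]'
python3 -m creep '[{"fingers":0,"travel":[0.004,0,0],"spin":0},{"fingers":0,"travel":[0.008,0,0],"spin":0},{"fingers":0,"travel":[0.008,0,0],"spin":0}]'
python3 -m creep '[{"fingers":0,"travel":[0.004,0,0],"spin":0},{"fingers":0,"travel":[0.008,0,0],"spin":0},{"fingers":0,"travel":[0.008,0,0],"spin":0}]'
python3 -m creep '[{"fingers":0,"travel":[0.004,0,0],"spin":0},{"fingers":0,"travel":[0.004,0,0],"spin":0}]') | grep -E "pos|force"
```

```text
tcp_pos: [0.5313, -0.0045, 0.2155]
ft_force: [-0.2, 0.5, -0.5]
tcp_pos: [0.5405, -0.0047, 0.2156]
ft_force: [-0.1, -0.8, -1.8]
tcp_pos: [0.5485, -0.0053, 0.2157]
ft_force: [0.1, -0.3, -1.8]
tcp_pos: [0.5517, -0.0054, 0.2155]
ft_force: [-1.6, 0.6, -1.0]
```

```bash
(python3 -m creep '[{"fingers":0,"travel":[0.002,0,0],"spin":0},{"fingers":0,"travel":[0.004,0,0],"spin":0},{"fingers":0,"travel":[0.004,0,0],"spin":0}]'
python3 -m creep '[{"fingers":0,"travel":[0.002,0,0],"spin":0},{"fingers":0,"travel":[0.003,0,0],"spin":0},{"fingers":0,"travel":[0.003,0,0],"spin":0}]'
python3 -m creep '[{"fingers":0,"travel":[0.002,0,0],"spin":0},{"fingers":0,"travel":[0.003,0,0],"spin":0},{"fingers":0,"travel":[0.003,0,0],"spin":0}]') | grep -E "pos|force"
```

```text
tcp_pos: [0.555, -0.0054, 0.2154]
ft_force: [-4.0, 0.6, -0.4]
tcp_pos: [0.5573, -0.0054, 0.2153]
ft_force: [-6.6, 0.2, 1.7]
tcp_pos: [0.5573, -0.0054, 0.2152]
ft_force: [-12.9, 0.1, 4.5]
```

Button is home: hard stop at 28.1 mm past the panel, 13 N. Withdraw, rise and line up behind the toggle ball.

```bash
python3 -m creep '[{"fingers":0,"travel":[-0.04,0,0],"spin":0},{"fingers":0,"travel":[-0.08,0,0],"spin":0},{"fingers":0,"travel":[-0.12,0,0],"spin":0},{"fingers":0,"travel":[-0.12,0,0],"spin":0},{"fingers":0,"travel":[-0.12,0.05,0.04],"spin":0},{"fingers":0,"travel":[-0.12,0.102,0.08],"spin":0},{"fingers":0,"travel":[-0.12,0.102,0.08],"spin":0},{"fingers":0,"travel":[-0.08,0.102,0.08],"spin":0},{"fingers":0,"travel":[-0.035,0.102,0.08],"spin":0},{"fingers":0,"travel":[-0.035,0.102,0.08],"spin":0}]'
python3 - <<'E'
from station import grab_frame,observe
from h import proj
import cv2,numpy as np
o=observe();print(o["tcp_pos"],o["tcp_rot"],o["ft_force"],o["grip_width"])
T=o["tcp_pos"]+[.111,0,.034]
out=[]
for n,x0,y0 in(("side",285,100),("top",215,140)):
    a=grab_frame(n)["color"];p=proj(n,T);print(n,p)
    c=cv2.resize(cv2.convertScaleAbs(a[y0:y0+80,x0:x0+80],alpha=1.3),(400,400),interpolation=2)
    cv2.drawMarker(c,(int((p[0]-x0)*5),int((p[1]-y0)*5)),(255,0,255),0,10); out.append(c)
cv2.imwrite("pics/k.png",np.hstack(out))
E
```

```text
t: 17.95
tcp_pos: [0.5337, 0.0969, 0.2952]
tcp_rot: [-90.0, -0.4, 0.1]
ft_force: [-0.1, -0.4, -1.4]
grip_width: 0.0167
[0.53366789 0.09690318 0.29521188] [-9.00158599e+01 -4.28560769e-01  5.87236704e-02] [-0.06486192 -0.40464987 -1.40987675] 0.01673957710954652
side [325.9709013  138.32370102]
top [251.18511936 184.71943471]
```

View pics/k.png

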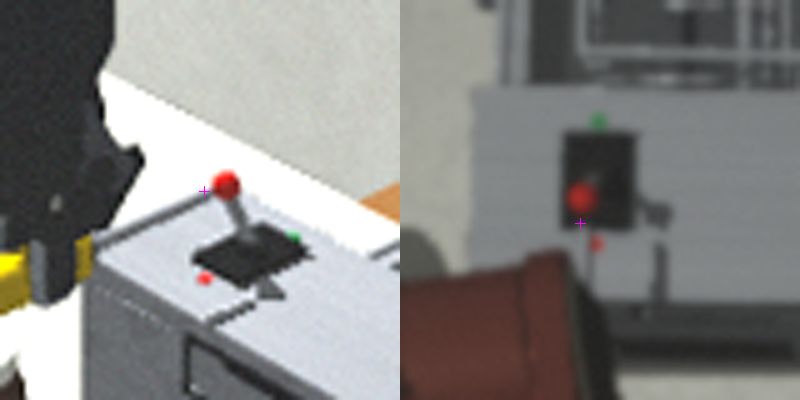

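The shaft shows about 4 mm right of the ball in the top view (590 vs 581 in the crop). I'll shift +4 mm in y and push in steps.

```bash
(python3 -m creep '[{"fingers":0,"travel":[0,0.004,-0.001],"spin":0},{"fingers":0,"travel":[0,0.004,-0.001],"spin":0},{"fingers":0,"travel":[0.006,0.004,-0.001],"spin":0},{"fingers":0,"travel":[0.012,0.004,-0.001],"spin":0},{"fingers":0,"travel":[0.018,0.004,-0.001],"spin":0}]'
python3 -m creep '[{"fingers":0,"travel":[0.006,0,0],"spin":0},{"fingers":0,"travel":[0.012,0,0],"spin":0},{"fingers":0,"travel":[0.012,0,0],"spin":0}]'
python3 -m creep '[{"fingers":0,"travel":[0.006,0,0],"spin":0},{"fingers":0,"travel":[0.012,0,0],"spin":0},{"fingers":0,"travel":[0.012,0,0],"spin":0}]'
python3 -m creep '[{"fingers":0,"travel":[0.006,0,0],"spin":0},{"fingers":0,"travel":[0.011,0,0],"spin":0},{"fingers":0,"travel":[0.011,0,0],"spin":0}]') | grep -E "pos|force"
python3 - <<'E'
from station import grab_frame
import cv2,numpy as np
out=[]
for n,x0,y0 in(("side",285,100),("top",215,140)):
    a=grab_frame(n)["color"]
    out.append(cv2.resize(cv2.convertScaleAbs(a[y0:y0+80,x0:x0+80],alpha=1.3),(400,400),interpolation=2))
cv2.imwrite("pics/k2.png",np.hstack(out))
# red ball centroid, without viewing
for n,c in zip(("side","top"),out):
    b,g,r=[c[...,i].astype(int) for i in range(3)]; m=((r>110)&(g<60)&(b<60)).astype(np.uint8)
    N,_,st,ce=cv2.connectedComponentsWithStats(m); print(n,[(st[i,4],ce[i].round().tolist()) for i in range(1,N) if st[i,4]>30])
E
```

```text
tcp_pos: [0.5447, 0.101, 0.295]
ft_force: [-1.7, 1.4, -0.3]
tcp_pos: [0.5578, 0.1005, 0.2942]
ft_force: [-0.1, -0.2, -1.3]
tcp_pos: [0.5698, 0.1005, 0.2944]
ft_force: [-0.4, -0.6, -2.5]
tcp_pos: [0.5784, 0.1009, 0.2936]
ft_force: [-5.0, 0.3, -2.2]
side [(np.int32(391), [282.0, 162.0])]
top [(np.int32(282), [185.0, 120.0])]
```

```bash
python3 - <<'E'
from h import *
x,r=tri(("top",215+185/5,140+120/5),("side",285+282/5,100+162/5)); print(x-[.6158,.0102,0],r)
for a in(.6,.75,.9):
    th=a-np.arctan2(20,41); P=place([.6158,.0102,.0022],(.06+.0456*np.sin(th),.085,.288+.0456*np.cos(th))); print(a,proj("top",P),proj("side",P))
E
python3 -m creep '[{"fingers":0,"travel":[0.002,0,0],"spin":0},{"fingers":0,"travel":[0.003,0,0],"spin":0},{"fingers":0,"travel":[0.003,0,0],"spin":0}]'
```

```text
[0.0813441  0.08586362 0.32772199] [ 0.20934035 -0.21795315 -0.31425904  0.01767203]
0.6 [252.06864227 169.23142642] [337.20231398 132.45547498]
0.75 [252.21284026 166.69679084] [339.04888786 132.16030393]
0.9 [252.40084115 164.38826852] [340.78318008 132.24751872]
t: 19.85
tcp_pos: [0.5803, 0.1013, 0.2941]
tcp_rot: [-90.0, 0.4, 0.2]
ft_force: [-7.8, 0.8, -2.0]
grip_width: 0.0166
```

Switch is on: the ball is within 1 px of the 0.9 rad prediction in both views. I return the rod to the tray.

```bash
python3 -m creep '[{"fingers":0,"travel":[-0.04,0,0],"spin":0},{"fingers":0,"travel":[-0.08,0,0],"spin":0},{"fingers":0,"travel":[-0.123,0,0],"spin":0},{"fingers":0,"travel":[-0.123,0,0],"spin":0}]'
python3 -m creep '[{"fingers":0,"travel":[-0.081,-0.477,-0.05],"spin":-0.155},{"fingers":0,"travel":[-0.081,-0.477,-0.05],"spin":-0.155},{"fingers":0,"travel":[-0.081,-0.477,-0.05],"spin":-0.155},{"fingers":0,"travel":[-0.081,-0.477,-0.05],"spin":-0.155},{"fingers":0,"travel":[-0.081,-0.477,-0.05],"spin":-0.155},{"fingers":0,"travel":[-0.081,-0.477,-0.05],"spin":-0.155},{"fingers":0,"travel":[-0.081,-0.477,-0.05],"spin":-0.155},{"fingers":0,"travel":[-0.081,-0.477,-0.05],"spin":-0.155},{"fingers":0,"travel":[-0.081,-0.477,-0.05],"spin":-0.155},{"fingers":0,"travel":[-0.081,-0.477,-0.05],"spin":-0.155}]'
python3 -m creep '[{"fingers":0,"travel":[0,0,0],"spin":0},{"fingers":0,"travel":[0,0,-0.05],"spin":0},{"fingers":0,"travel":[0,0,-0.1],"spin":0},{"fingers":0,"travel":[0,0,-0.15],"spin":0},{"fingers":0,"travel":[0,0,-0.2],"spin":0},{"fingers":0,"travel":[0,0,-0.225],"spin":0},{"fingers":0,"travel":[0,0,-0.225],"spin":0},{"fingers":0,"travel":[0,0,-0.225],"spin":0}]'
```

```text
t: 20.25
tcp_pos: [0.4554, 0.1003, 0.2951]
tcp_rot: [-90.0, 0.1, 0.2]
ft_force: [0.8, -0.3, -0.9]
grip_width: 0.0169
t: 21.25
tcp_pos: [0.3787, -0.3828, 0.2458]
tcp_rot: [-90.4, -0.2, -9.0]
ft_force: [-0.2, 0.0, -1.1]
grip_width: 0.0169
t: 22.05
tcp_pos: [0.3805, -0.3781, 0.0206]
tcp_rot: [-90.2, -0.2, -8.7]
ft_force: [-0.2, 0.1, -0.2]
grip_width: 0.0169
```

```bash
(python3 -m creep '[{"fingers":0,"travel":[0,0,-0.015],"spin":0},{"fingers":0,"travel":[0,0,-0.03],"spin":0},{"fingers":0,"travel":[0,0,-0.03],"spin":0}]'
python3 -m creep '[{"fingers":0,"travel":[0,0,-0.003],"spin":0},{"fingers":0,"travel":[0,0,-0.003],"spin":0}]'
python3 -m creep '[{"fingers":0,"travel":[0,0,-0.003],"spin":0},{"fingers":0,"travel":[0,0,-0.003],"spin":0}]') | grep -E "pos|force"
```

```text
tcp_pos: [0.38, -0.3774, -0.0092]
ft_force: [0.3, -0.4, -0.6]
tcp_pos: [0.3799, -0.3774, -0.0119]
ft_force: [0.4, -0.1, -0.9]
tcp_pos: [0.379, -0.3765, -0.016]
ft_force: [0.5, -0.1, -0.8]
```

```bash
(python3 -m creep '[{"fingers":0,"travel":[0,0,-0.002],"spin":0},{"fingers":0,"travel":[0,0,-0.002],"spin":0},{"fingers":0,"travel":[0,0,-0.002],"spin":0}]'
python3 -m creep '[{"fingers":0.025,"travel":[0,0,0],"spin":0},{"fingers":0.04,"travel":[0,0,0],"spin":0},{"fingers":0.04,"travel":[0,0,0],"spin":0},{"fingers":0.04,"travel":[0,0,0],"spin":0}]'
python3 -m creep '[{"fingers":0.04,"travel":[0,0,0.02],"spin":0},{"fingers":0.04,"travel":[0,0,0.05],"spin":0},{"fingers":0.04,"travel":[0,0,0.1],"spin":0},{"fingers":0.04,"travel":[0,0,0.15],"spin":0},{"fingers":0.04,"travel":[0.0,0.0,0.2],"spin":0},{"fingers":0.04,"travel":[0.05,0.05,0.22],"spin":0},{"fingers":0.04,"travel":[0.07,0.1,0.22],"spin":0},{"fingers":0.04,"travel":[0.07,0.15,0.22],"spin":0},{"fingers":0.04,"travel":[0.07,0.2,0.22],"spin":0},{"fingers":0.04,"travel":[0.07,0.25,0.22],"spin":0}]') | grep -E "pos|force|width"
python3 - <<'E'
from station import grab_frame,observe
import cv2,numpy as np
a=grab_frame("side")["color"];b=grab_frame("top")["color"]
c=cv2.resize(a[100:460,150:480],None,fx=1.4,fy=1.4,interpolation=2)[:500]
d=cv2.resize(b[140:340,150:450],None,fx=1.1,fy=1.1,interpolation=2)
im=np.zeros((500,c.shape[1]+d.shape[1],3),np.uint8);im[:c.shape[0],:c.shape[1]]=c;im[:d.shape[0],c.shape[1]:]=d
print(im.shape);cv2.imwrite("pics/end.png",im);print(observe()["ft_force"])
E
```

```text
tcp_pos: [0.3791, -0.3766, -0.018]
ft_force: [-0.5, -0.1, 1.4]
grip_width: 0.0168
tcp_pos: [0.3787, -0.3763, -0.0184]
ft_force: [-0.3, -0.1, -0.0]
grip_width: 0.04
tcp_pos: [0.4486, -0.1472, 0.2017]
ft_force: [0.7, -0.6, 0.6]
grip_width: 0.0401
(500, 792, 3)
[ 0.22451354 -0.44787098 -0.26758929]
```

View pics/end.png

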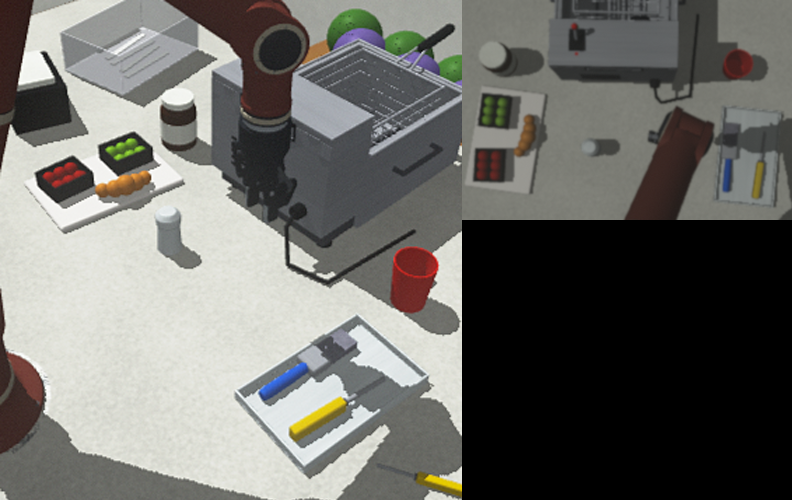

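The rod lies flat in the tray, side crop (290,435) to (385,375). The toggle leans to the front, everything else is in place, and the gripper is free. I'll hand in.

```bash
python3 -m creep '[{"fingers":0.04,"travel":[0,0,0],"spin":0},{"fingers":0.04,"travel":[0,0,0],"spin":0}]'; python3 -c "from station import order; print(order.hand_in())"
```

```text
t: 24.75
tcp_pos: [0.4482, -0.1509, 0.2018]
tcp_rot: [-90.1, -0.0, -8.9]
ft_force: [-0.3, -0.0, -0.4]
grip_width: 0.0402
the job is handed in; nothing more can be done
None
```

The job is done and handed in at about 25 s of the 61 s allowed; the station gave no verdict.

- **Reset:** I took the larger rod from the tray and slid its tip along the recess panel at 5–8 N until it dropped into the slot. I then pushed the button to a hard stop 28.1 mm past the panel at about 13 N.
- **Switch:** I drew the rod out and pushed the toggle over with its tip. The red ball ended within 1 px of the predicted 0.9 rad (on) position in both camera views.
- **End state:** The final picture shows the rod flat in the tray, the toggle leaning forward, the gripper empty and clear, and everything else looking undisturbed by eye. The wrist force was about zero. The button's position was judged only from the stop and the force, as it is out of sight.

Two checks disagreed along the way:

- **Missed grasp:** The first grasp closed on nothing, because the fingertips sat at least 20 mm higher than the reported tool position. I went lower by feel and gripped the rod there, which moved nothing else.
- **Sideways offset:** The rod tip showed about 4 mm off to one side in the top view, which I corrected before pushing the toggle.

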